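# Shut the marked air valve under the manifold cover

### The arm

A 6-joint arm with a two-finger parallel gripper is mounted at the origin on the work surface. World frame = base frame: x ahead of the robot, y to its left, z up, the work surface at z = 0. Lengths are in m, angles in rad, forces in N, time in s.
With the tool pointing down it reaches from about 0.25 to 0.775 m from the base axis. Payload 4 kg.
Tool frame: the origin (TCP) lies midway between the tips of the shut fingers; the grasp point (between the pads) lies 19 mm behind it; z points along the fingers, y is the direction in which the jaws open and shut (so a half turn about z gives the same grasp; the last joint's range is limited). The gripper opens to 94 mm and grips with 3 to 60 N. Pads are 16 mm wide; open, the fingers measure 119 mm over their backs; the gripper's body (75 mm by 177 mm) begins 78 mm behind the grasp point.
Start: joints at [1.239, 0.087, 1.371, -0, 1.684, -0.103], TCP at [0.125, 0.536, 0.206] pointing down, gripper open.
Joint ranges: [-3.1, 3.1], [-0.76, 2.03], [0.27, 2.55], [-1.08, 4.22], [0.17, 2.65], [-2.57, 2.57]. Speed limits (rad/s): [2.79, 2.79, 3.14, 3.14, 3.14, 3.14].

### API

Orientations are given as [roll, pitch, yaw] about the fixed x, y, z axes, in that order (R = Rz(yaw) Ry(pitch) Rx(roll)).
In Python, from bench import robot gives the robot as it stands.
- The arm moves only by the tool drive_tool, never from a script. Its argument "series" is a list that holds one entry, the list of rows, each a list of 7 numbers: the turn, a rotation vector about the tool's x, y, z in rad, then the shift along the tool's x, y, z in cm, then the opening in per cent of the stroke, from 0 (shut) to 100 (fully open). In form: [[[rx, ry, rz, tx, ty, tz, fingers], ...]]. A call has 1 to 20 rows; each row is the pose to reach, as a shift and turn from the pose measured when the call began, along the tool's axes at that moment; what a row does not reach only later rows make up. A row lasts 1/10 s, in which the tool goes at most 50 mm and 8.59 degrees, less where a joint would pass 70% of its speed; a pose out of reach is approached as far as the arm can. A call with a gripper value outside its range is refused whole. The fingers move at their own pace and stop on an object; the grip force is fixed at half the most. Time passes only in rows, so rows that repeat a pose let the fingers close. It gives the time, the measured TCP pose, the force and the opening at its end, in the units of the state.
- robot.get_obs(): the state, without advancing time (a new reading comes with each control period).
- robot.snapshot(name): name is "side" or "top"; returns a dict with "img" (480x640x3 uint8, blue, green, red), "depth" (480x640 float32, m along the optical axis (not along the pixel's ray), 0 where there is no reading), "vertical_fov" (degrees; the focal length in pixels is half the picture's height over the tangent of half this angle, whatever the lens; pixels are square), "cx", "cy" (the principal point, pixels), "rvec" (rotation vector, rad) and "tvec" (3), from world to camera coordinates, as OpenCV has them. Camera axes: x right, y down, z forward; pixel columns grow to the right and rows downward; lengths in m; the calibration is good to about 2 mm. A picture is of the moment at which its call begins.
- robot.close_job(): hands the job in, once; it reports no verdict.
The state is a dict: "time": time; "joint_positions": joint angles; "qvel": joint speeds; "joint_torque": joint torques, N m; "tool_pos": TCP position; "ee_rot": TCP orientation; "wrist_force": force on the tool from outside, world axes, zero at the start; "wrist_torque": the same for the moment, N m; "width": finger opening in m.
Only numpy, scipy, OpenCV 4.12 (cv2) and the standard library are available. Lean on these libraries where they do the work, as an engineer would, in place of code of your own. Each camera call takes 0.05 s, during which the arm holds its last target.

### The job

Slide the loose metal cover of the grey air-manifold box along its rails until it has come fully off the well, then push the marked valve handle (the one with the round disc on its end, not the plain bar) fully shut, a quarter turn clockwise seen from above. Only push: do not lift or tip the cover out of its rails, leave the other valve as it is and leave the things around and inside the box alone. Finish with the cover still aside and lying flat.

Things in the scene. Friction and masses are not known exactly. Their poses are not given: they have to be found in the camera images.
- manifold_box: grey metal box fixed to the bench, 176 mm (its x) x 536 mm (its y, from -140 to +396), 100 mm tall. Origin: on the bench under the centre of its open well (136 mm in x, y=-120 to +120 mm, floor at z=6). From y=+120 to +380 is a closed deck. Deck and well edge are level at z=90 mm and carry the cover. Pipes and a gauge stick out to 140 mm from its centre line on the +x side, below the top
- deck_mid (a point): middle of the deck, on its top face (z=90 mm), 250 mm from the well's centre along the box's +y. The cover slides this way, from the well onto the deck. Rails along both long sides of the box and stops at both ends rise 10 mm above the deck (z=100 mm)
- cover: loose aluminium plate (0.3 to 0.6 kg), 156 mm (x) x 250 mm (y) x 14 mm, lying between the rails (2 mm play each side), axes as the box's. Origin: centre of its underside. An upright lug across its middle: 80 mm in x, 14 mm thick in y, 14 to 40 mm above the underside. It starts over the well (y about 0 in the box's frame), meets the end stop at y=+255 mm, and slides with 1 to 5 N of friction
- disc_handle (a joint): angle of the marked valve's handle: 0 = open (handle points along the box's +x), 1.571 = fully shut at its stop (handle points along the box's -y). It grows clockwise seen from above, starts between 0 and 0.25, stays where it is left and takes about 0.12 N m to turn
- disc_stem (a point): marked valve: point on the handle's turning axis, at the top face of the handle (z=84 mm, 6 mm below the well's edge). The valve sits in one of two places in the well, at x=-20 mm and y=-30 or +60 mm of the box; the other valve has the other place
- disc_end (a point): marked valve: centre of the round disc on the handle's end, at its top face, 60 mm from the turning axis. The disc is 30 mm in diameter; the bar to it is 12 mm wide; handle and disc span z=66 to 84 mm; the hub on the axis is 24 mm in diameter. Plain steel like the other handle
- plain_handle (a joint): angle of the other valve's handle (same sense), starts between 0 and 0.2; to be left as it is
- plain_stem (a point): other valve: point on its turning axis, at the handle's top face (z=84 mm)
- plain_end (a point): other valve: point on its plain square-ended bar handle (12 mm wide, 74 mm long), 60 mm from the axis, at z=84 mm
- plug: loose brass plug, cylinder 24 mm in diameter, 25 mm tall, standing on the floor of the well in a corner, origin on its underside; to be left alone
- screwdriver: loose screwdriver lying on the bench in front of the box, origin on its underside; to be left alone
- wrench: loose flat wrench lying on the bench behind the box, origin on its underside; to be left alone
- brush: loose hand brush lying on the bench in front of the box, origin on its underside; to be left alone
- jar: loose closed glass jar, 60 mm in diameter, 70 mm tall, standing behind the box, origin on its underside; to be left alone
- can: loose can, 70 mm in diameter, 100 mm tall, standing behind the box, origin on its underside; to be left alone
- tape: loose roll of tape (ring), 90 mm across, 24 mm tall, flat on the bench at the well end of the box, origin on its underside; to be left alone
- offcut: loose wood offcut 50 x 110 x 22 mm flat on the bench in front of the box, origin on its underside; to be left alone

How it is judged:
By the outcome, as a careful person would: the job done as asked, in the order asked, and still so for the second after the job is handed in, with the robot touching nothing.
It also fails if it takes over 56 s, if anything falls off the work surface, if the arm or the gripper's body presses on something with over 40 N, if the wrist force passes 120 N, or if a joint passes its speed limit or range.

## Working session

There is one attempt and no reset: what is moved stays moved. The work goes in short steps, Python scripts to look and compute and a tool call to move; the robot and the scene stay as the last step left them, time stands still between calls to the robot, and variables do not carry over. Pictures are saved under pics/ and viewed, and the job is handed in when it is done.

Besides the shell and the picture viewer there is one more tool, called after ">>>" as a command line: name --argument value ..., lists and objects as JSON in quotes. drive_tool: Moves the arm, as the interface text tells. Its arguments: {"type":"object","properties":{"series":{"type":"array","items":{"type":"array","items":{"type":"array","items":{"type":"number"}}}}},"required":["series"]}

```bash
mkdir -p pics; ls
cat > h.py <<'E'
import numpy as np,cv2
from bench import robot
def snap(n,f=None):
    s=robot.snapshot(n)
    if f: cv2.imwrite('pics/'+f,s['img'])
    s['f']=240/np.tan(np.radians(s['vertical_fov'])/2)
    s['R']=cv2.Rodrigues(np.array(s['rvec'],float))[0]; s['t']=np.array(s['tvec'],float).ravel()
    return s
def ray(s,u,v,z):
    d=s['R'].T@np.array([(u-s['cx'])/s['f'],(v-s['cy'])/s['f'],1]); c=-s['R'].T@s['t']
    return c+d*(z-c[2])/d[2]
def dpt(s,u,v):
    d=s['depth'][int(v),int(u)]
    return s['R'].T@(np.array([(u-s['cx'])/s['f'],(v-s['cy'])/s['f'],1])*d-s['t'])
def proj(s,p):
    q=s['R']@np.array(p)+s['t']; return s['f']*q[0]/q[2]+s['cx'],s['f']*q[1]/q[2]+s['cy']
E
python3 - <<'E'
from h import *
print(robot.get_obs())
for n in('top','side'):
    s=snap(n,n+'0.png'); print(n,s['f'],s['cx'],s['cy'],-s['R'].T@s['t'],s['R'])
E
```

```text
pics
{'time': 0.0, 'joint_positions': array([ 1.23891301e+00,  8.79424428e-02,  1.37227699e+00, -4.75450257e-06,
        1.68359210e+00, -1.03080693e-01]), 'qvel': array([-0.00127241,  0.00114394,  0.0018925 ,  0.00037872,  0.00091851,
        0.00152683]), 'joint_torque': array([-2.85462772e-05, -3.40187395e+01, -3.02429008e+01,  7.18147564e-02,
        3.31454678e-02, -1.85597191e-04]), 'tool_pos': array([0.12455871, 0.53513508, 0.20429952]), 'ee_rot': array([-3.13938507e+00, -2.23617645e-04,  2.91278925e+00]), 'wrist_force': array([-0.43444206,  0.25238694,  1.0223344 ]), 'wrist_torque': array([ 0.00652643, -0.02934676,  0.04285778]), 'width': 0.09401823504130544}
top 496.3942569033557 318.34348180890436 236.25165699933999 [ 0.38226351 -0.02275053  0.96916221] [[ 0.08665878 -0.9962236   0.0053663 ]
 [-0.97554018 -0.08594941 -0.20232167]
 [ 0.20201886  0.01229791 -0.97930442]]
side 435.51912217245075 327.4903630519584 244.16073544764956 [ 0.40039571 -0.58368634  0.6366901 ] [[ 0.95577789 -0.29381466  0.01271132]
 [-0.1941543  -0.66286778 -0.72312545]
 [ 0.22089078  0.68867935 -0.69059975]]
```

View pics/top0.png

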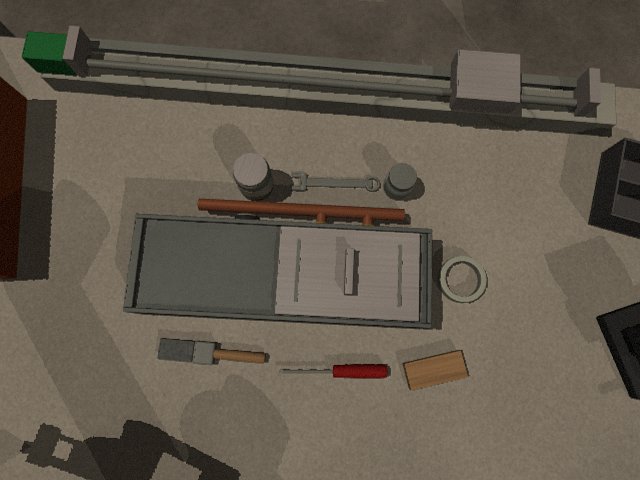

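View pics/side0.png

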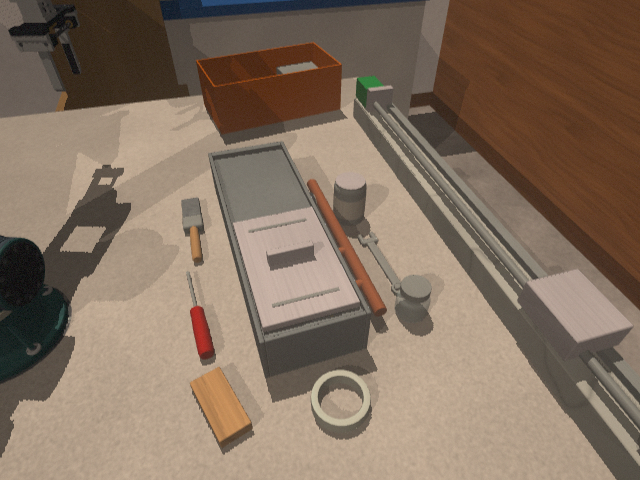

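Run:
```python
from h import *
s=snap('top')
im=s['img']; hsv=cv2.cvtColor(im,cv2.COLOR_BGR2HSV)
# height via depth
v,u=np.mgrid[0:480,0:640]; d=s['depth']
P=np.stack([(u-s['cx'])/s['f']*d,(v-s['cy'])/s['f']*d,d],-1)-s['t']; W=P@s['R']
h=W[...,2]; ok=(d>0)
roi=(u>115)&(u<440)&(v>205)&(v<335)&ok
top=(roi&(h>.085)&(h<.150)).astype(np.uint8)
cs,_=cv2.findContours(top,0,2); c=max(cs,key=cv2.contourArea)
p=np.array([ray(s,a[0][0],a[0][1],.1)[:2] for a in c]); r=cv2.minAreaRect((p*1000).astype(np.float32)); print('box',r,cv2.boxPoints(r))
cm=(roi&(hsv[...,2]>150)).astype(np.uint8); cm=cv2.morphologyEx(cm,cv2.MORPH_CLOSE,np.ones((15,15)))
cs,_=cv2.findContours(cm,0,2); c=max(cs,key=cv2.contourArea)
p=np.array([ray(s,a[0][0],a[0][1],.104)[:2] for a in c]); r=cv2.minAreaRect((p*1000).astype(np.float32)); print('cover',r,cv2.boxPoints(r))
lug=(roi&(h>.118)&(h<.16)); print('lug',lug.sum(),W[lug].mean(0),W[lug].min(0),W[lug].max(0))
print('deck',np.median(h[240:290,170:250]),'cover',np.median(h[260:300,300:330]), 'bench',np.median(h[400:450,300:400]))
z=cv2.resize(im[195:345,110:450],None,fx=2.35,fy=2.35,interpolation=2); cv2.imwrite('pics/z0.png',z)
```

```text
box ((496.1654052734375, 50.627105712890625), (175.95118713378906, 534.1531982421875), 1.9825050830841064) [[ 399.0031   314.5004 ]
 [ 417.4818  -219.3331 ]
 [ 593.3277  -213.24619]
 [ 574.849    320.5873 ]]Traceback (most recent call last):
  File "<stdin>", line 13, in <module>
ValueError: max() iterable argument is empty
```

Run:
```python
from h import *
s=snap('top')
im=s['img']; hsv=cv2.cvtColor(im,cv2.COLOR_BGR2HSV)
v,u=np.mgrid[0:480,0:640]; d=s['depth']
P=np.stack([(u-s['cx'])/s['f']*d,(v-s['cy'])/s['f']*d,d],-1)-s['t']; W=P@s['R']
h=W[...,2]; ok=(d>0)
O=np.array([.5006,-.0773]);a=np.radians(1.98);X=np.array([np.cos(a),np.sin(a)]);Y=np.array([-np.sin(a),np.cos(a)])
B=np.stack([(W[...,:2]-O)@X,(W[...,:2]-O)@Y,h],-1)*1000
inb=ok&(abs(B[...,0])<80)&(B[...,1]>-125)&(B[...,1]<380)
print(hsv[275,200],hsv[275,310],hsv[275,380])
lug=inb&(h>.118)&(h<.16); print('lug',lug.sum(),B[lug].mean(0),B[lug].min(0),B[lug].max(0))
cov=inb&(h>.098)&(h<.112); print('cov',np.percentile(B[cov],[1,99],axis=0))
for k in range(-30,31,20):
  m=inb&(abs(B[...,0]-k)<4); g=hsv[...,2]; ys=B[m][:,1]; o=np.argsort(ys); 
  print(k,[(round(float(y)),int(q)) for y,q in zip(ys[o],g[m][o]) if 110<y<140][::4])
print('deck',np.median(h[240:290,170:250]),'cover',np.median(h[260:300,300:330]), 'bench',np.median(h[400:450,300:400]))
z=cv2.resize(im[195:345,110:450],None,fx=2.35,fy=2.35,interpolation=2); cv2.imwrite('pics/z0.png',z)
```

```text
[37 28 83] [ 11  41 132] [ 14  43 129]
lug 390 [ -0.82914181   8.02599291 129.16622001] [-39.55647493   0.80856286 120.23825112] [ 39.75356135  14.79096152 134.32604826]
cov [[ -76.58508464 -114.43691366   99.81342222]
 [  76.53997231  130.88862782  107.26287005]]
-30 [(110, 132), (112, 135), (113, 134), (115, 135), (117, 132), (119, 133), (120, 131), (122, 132), (124, 131), (125, 135), (127, 130), (127, 130), (129, 136), (131, 138), (133, 79), (135, 75), (137, 69), (137, 72), (139, 71)]
-10 [(111, 129), (111, 134), (113, 128), (114, 132), (116, 130), (118, 129), (120, 131), (120, 131), (122, 132), (123, 130), (125, 133), (127, 132), (128, 133), (129, 134), (130, 139), (132, 89), (135, 75), (137, 74), (139, 72)]
10 [(110, 129), (111, 133), (113, 130), (114, 127), (116, 132), (117, 129), (119, 130), (121, 126), (123, 131), (123, 128), (125, 131), (127, 128), (128, 132), (130, 78), (132, 116), (135, 76), (137, 69), (138, 73)]
30 [(110, 132), (112, 135), (114, 131), (115, 133), (117, 131), (119, 134), (121, 132), (122, 131), (124, 135), (126, 129), (128, 134), (130, 129), (132, 131), (134, 78), (136, 65), (138, 73), (140, 71)]
deck 0.0894743862235394 cover 0.10360268182611435 bench -0.0005551438507745461
```

View pics/z0.png

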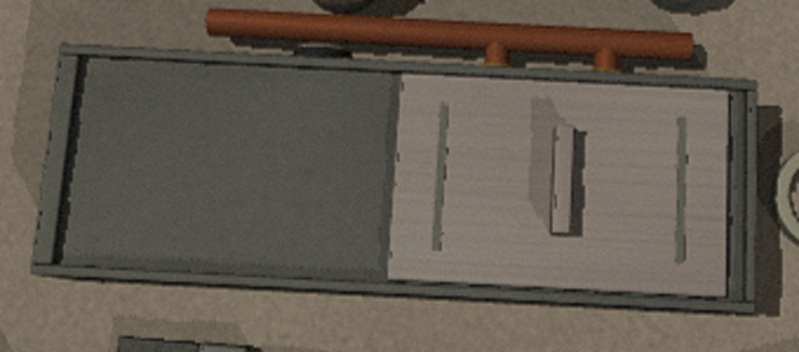

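>>> drive_tool --series '[[[0,0,0.15,-5,-5,0,0],[0,0,0.3,-10,-10.5,0,0],[0,0,0.45,-15,-16,0,0],[0,0,0.6,-20,-21,0,0],[0,0,0.75,-25,-26,0.5,0],[0,0,0.9,-30,-31,1,0],[0,0,1.0,-35,-36.5,1.5,0],[0,0,1.1,-40,-41.5,2,0],[0,0,1.2,-44,-45.5,2.4,0],[0,0,1.307,-48,-50,2.4,0],[0,0,1.307,-51,-53,2.4,0],[0,0,1.307,-51,-53,2.4,0],[0,0,1.307,-51,-53,2.4,0],[0,0,1.307,-51,-53,2.4,0],[0,0,1.307,-51,-53,2.4,0],[0,0,1.307,-51,-53,2.4,0]]]'

```text
time: 1.8
tool_pos: [0.5021, -0.1003, 0.1799]
ee_rot: [-3.139, 0.002, 1.601]
wrist_force: [-0.5, -0.7, -0.4]
width: 0.0005
```

```bash
cat >> h.py <<'E'
O=np.array([.5006,-.0773]);a_=np.radians(1.98);BX=np.array([np.cos(a_),np.sin(a_)]);BY=np.array([-np.sin(a_),np.cos(a_)])
def box(p): q=np.array(p[:2])-O; return np.array([q@BX,q@BY])*1000
def st():
    o=robot.get_obs(); print(round(o['time'],2),'pos',o['tool_pos'].round(4),'rpy',o['ee_rot'].round(4),'box',box(o['tool_pos']).round(1),'F',o['wrist_force'].round(1),'w',round(o['width'],4)); return o
E
python3 - <<'E'
from h import *
st(); snap('side','side1.png')
E
```

```text
1.8 pos [ 0.5021 -0.1003  0.1799] rpy [-3.1391e+00  1.8000e-03  1.6006e+00] box [  0.7 -23. ] F [-0.5 -0.7 -0.4] w 0.0005
```

View pics/side1.png

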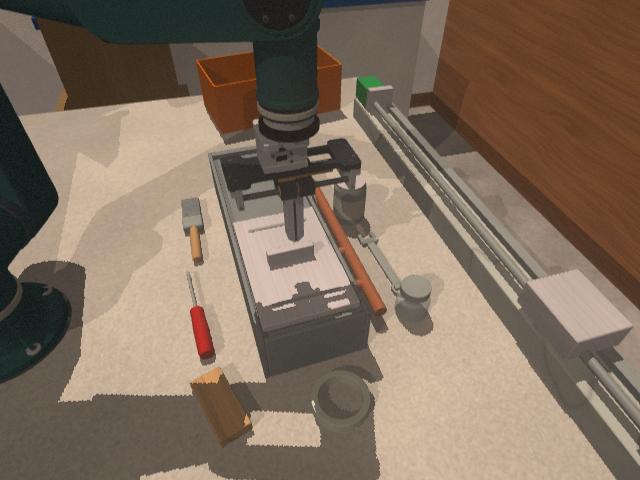

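>>> drive_tool --series '[[[0,0,0,0,0,3,0],[0,0,0,0,0,5.5,0],[0,0,0,0,0,7,0],[0,0,0,0,0,7,0],[0,0,0,0.8,0,7,0],[0,0,0,1.6,0,7,0],[0,0,0,2.4,0,7,0],[0,0,0,3.4,0,7,0],[0,0,0,4.4,0,7,0],[0,0,0,5.6,0,7,0],[0,0,0,6.8,0,7,0],[0,0,0,8,0,7,0],[0,0,0,8,0,7,0]]]'

```text
time: 3.15
tool_pos: [0.4979, -0.0153, 0.1098]
ee_rot: [-3.138, -0.003, 1.605]
wrist_force: [0.2, 0.8, -0.1]
width: 0.0003
```

Run:
```python
from h import *
st(); snap('side','side2.png')
```

```text
3.15 pos [ 0.4979 -0.0153  0.1098] rpy [-3.1379e+00 -3.1000e-03  1.6048e+00] box [-0.5 62. ] F [ 0.2  0.8 -0.1] w 0.0003
```

View pics/side2.png

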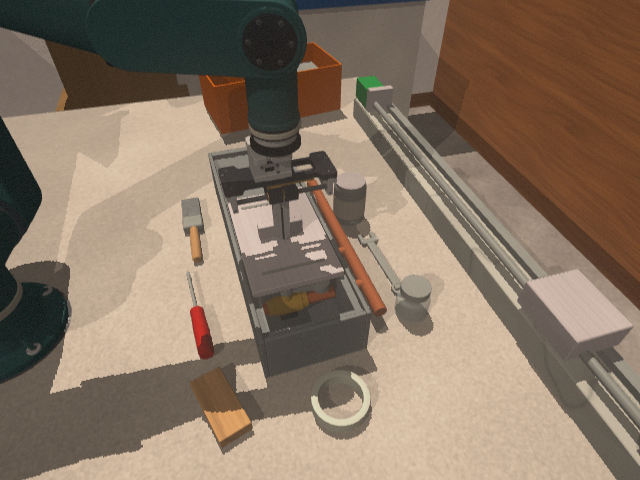

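>>> drive_tool --series '[[[0,0,0,0.6,0,0,0],[0,0,0,1.6,0,0,0],[0,0,0,2.8,0,0,0],[0,0,0,4,0,0,0],[0,0,0,5.2,0,0,0],[0,0,0,6.4,0,0,0],[0,0,0,7.6,0,0,0],[0,0,0,8.8,0,0,0],[0,0,0,10,0,0,0],[0,0,0,11.2,0,0,0],[0,0,0,12.4,0,0,0],[0,0,0,13.4,0,0,0],[0,0,0,14.2,0,0,0],[0,0,0,14.8,0,0,0],[0,0,0,15.2,0,0,0],[0,0,0,15.6,0,0,0],[0,0,0,16,0,0,0],[0,0,0,16.3,0,0,0],[0,0,0,16.5,0,0,0],[0,0,0,16.5,0,0,0]]]'

```text
time: 5.2
tool_pos: [0.4922, 0.1493, 0.1099]
ee_rot: [-3.137, -0.003, 1.605]
wrist_force: [-0.0, 0.7, -0.5]
width: 0.0004
```

Run:
```python
from h import *
st(); snap('side','side3.png');snap('top','top3.png')
```

```text
5.2 pos [0.4922 0.1493 0.1099] rpy [-3.1371 -0.0033  1.6046] box [ -0.6 226.8] F [-0.   0.7 -0.5] w 0.0004
```

View pics/side3.png

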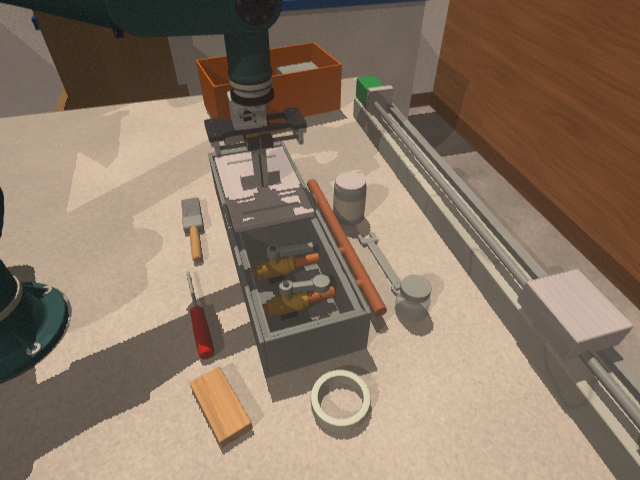

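View pics/top3.png

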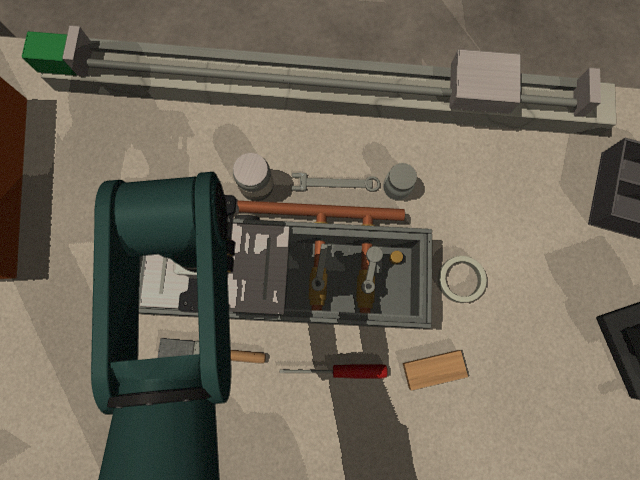

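>>> drive_tool --series '[[[0,0,0,0.4,0,0,0],[0,0,0,0.7,0,0,0],[0,0,0,0.9,0,0,0],[0,0,0,1.0,0,0,0],[0,0,0,1.1,0,0,0],[0,0,0,1.2,0,0,0],[0,0,0,1.2,0,0,0]]]'

```text
time: 6.0
tool_pos: [0.4918, 0.1615, 0.1102]
ee_rot: [-3.137, -0.004, 1.605]
wrist_force: [0.1, -1.0, -0.7]
width: 0.0006
```

Run:
```python
from h import *
st(); s=snap('top','top4.png')
# rear edge of cover & stop gap by brightness in well side
im=s['img']; hsv=cv2.cvtColor(im,cv2.COLOR_BGR2HSV)
z=cv2.resize(im[200:340,220:440],None,fx=3.6,fy=3.6,interpolation=2); cv2.imwrite('pics/z4.png',z)
```

```text
6.0 pos [0.4918 0.1615 0.1102] rpy [-3.1374 -0.0038  1.6046] box [ -0.5 239. ] F [ 0.1 -1.  -0.7] w 0.0006
```

View pics/z4.png

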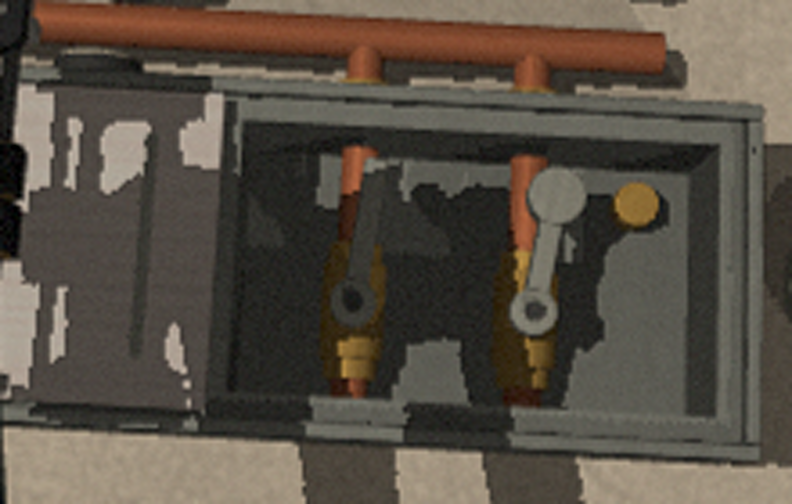

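Run:
```python
from h import *
s=snap('top')
q=lambda x,y,z:box(ray(s,220+x/3.6,200+y/3.6,z)).round(1)
print('cover edge',q(223,100,.104),q(209,405,.104),'well edge',q(243,120,.09),q(232,390,.09),'right well',q(720,145,.09),q(715,415,.09))
print('stem',q(534,311,.084),'disc',q(557,195,.084),'plain stem',q(353,300,.084),'plain end tip',q(385,170,.084),'plug',q(636,204,.031))
```

```text
cover edge [ 74.3 129. ] [-75.4 125.7] well edge [ 67.7 119.4] [-66.9 116. ] right well [  67.6 -120.5] [ -66.6 -119.5]
stem [-20.  -30.4] disc [ 38.9 -40.1] plain stem [-19.3  59.4] plain end tip [47.  46.8] plug [ 45.6 -88.2]
```

>>> drive_tool --series '[[[0,0,0,-1,0,0,0],[0,0,0,-2,0,-1,0],[0,0,0,-4,0,-3,0],[0,0,0,-7,0.3,-4,0],[0,0,0,-10,0.6,-4,0],[0,0,0,-13,1,-4,0],[0,0,0,-16,1.3,-4,0],[0,0,0,-19,1.3,-4,0],[0,0,0,-22,1.3,-4,0],[0,0,0,-24,1.3,-4,0],[0,0,0,-25.1,1.35,-4,0],[0,0,0,-25.1,1.35,-4,0],[0,0,0,-25.1,1.35,-4,0],[0,0,0,-25.1,1.35,-4,0]]]'

```text
time: 7.5
tool_pos: [0.514, -0.0882, 0.1493]
ee_rot: [-3.138, -0.004, 1.606]
wrist_force: [-0.7, -0.1, 0.1]
width: 0.0004
```

Run:
```python
from h import *
st(); s=snap('side','side5.png')
```

```text
7.5 pos [ 0.514  -0.0882  0.1493] rpy [-3.1378 -0.0044  1.6057] box [ 13.  -11.3] F [-0.7 -0.1  0.1] w 0.0004
```

View pics/side5.png

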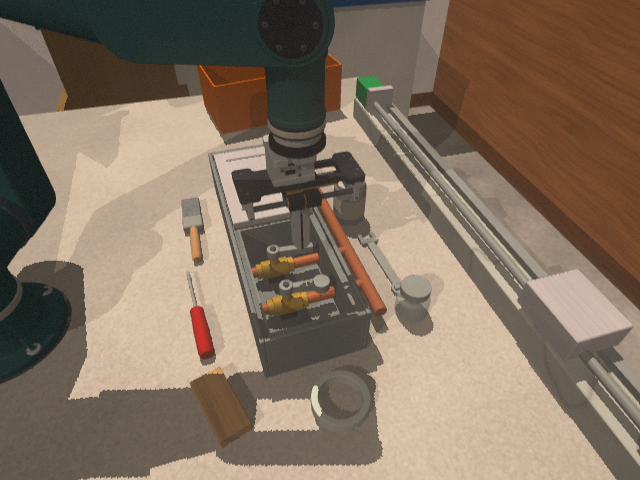

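>>> drive_tool --series '[[[0,0,0,0,0,2.5,0],[0,0,0,0,0,5,0],[0,0,0,0,0,7,0],[0,0,0,0,0,7.8,0],[0,0,0,0,0,7.8,0],[0,0,0,-0.4,0,7.8,0],[0,0,0,-0.84,0,7.8,0],[0,0,0,-1.25,0.1,7.8,0],[0,0,0,-1.63,0.17,7.8,0],[0,0,0,-2.1,0.12,7.8,0],[0,0,0,-2.6,0.05,7.8,0],[0,0,0,-2.6,0.05,7.8,0]]]'

```text
time: 8.75
tool_pos: [0.5161, -0.1131, 0.0722]
ee_rot: [-3.14, -0.006, 1.606]
wrist_force: [2.3, 4.4, -0.4]
width: 0.0004
```

Run:
```python
from h import *
st(); s=snap('side'); cv2.imwrite('pics/side6.png',cv2.resize(s['img'][200:400,200:420],None,fx=3,fy=3,interpolation=2))
```

```text
8.75 pos [ 0.5161 -0.1131  0.0722] rpy [-3.1403 -0.0062  1.6057] box [ 14.2 -36.3] F [ 2.3  4.4 -0.4] w 0.0004
```

View pics/side6.png

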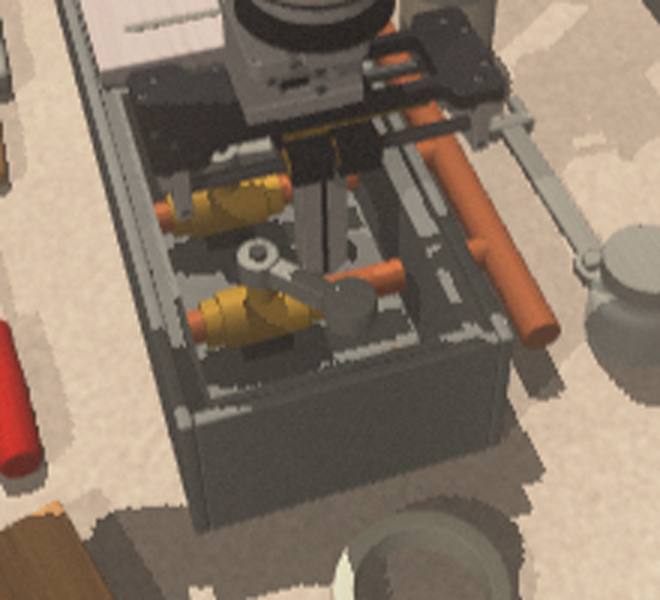

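>>> drive_tool --series '[[[0,0,0,-0.5,-0.2,0,0],[0,0,0,-1.0,-0.6,0,0],[0,0,0,-1.2,-0.85,0,0],[0,0,0,-1.4,-1.1,0,0],[0,0,0,-1.5,-1.35,0,0],[0,0,0,-1.6,-1.55,0,0],[0,0,0,-1.6,-1.65,0,0],[0,0,0,-1.6,-1.65,0,0]]]'

```text
time: 9.6
tool_pos: [0.5012, -0.1307, 0.0732]
ee_rot: [3.14, -0.003, 1.606]
wrist_force: [4.3, 1.9, 5.3]
width: 0.0002
```

Run:
```python
from h import *
st(); s=snap('side'); cv2.imwrite('pics/side7.png',cv2.resize(s['img'][200:400,200:420],None,fx=3,fy=3,interpolation=2))
```

```text
9.6 pos [ 0.5012 -0.1307  0.0732] rpy [ 3.1401 -0.0034  1.6056] box [ -1.3 -53.4] F [4.3 1.9 5.3] w 0.0002
```

View pics/side7.png

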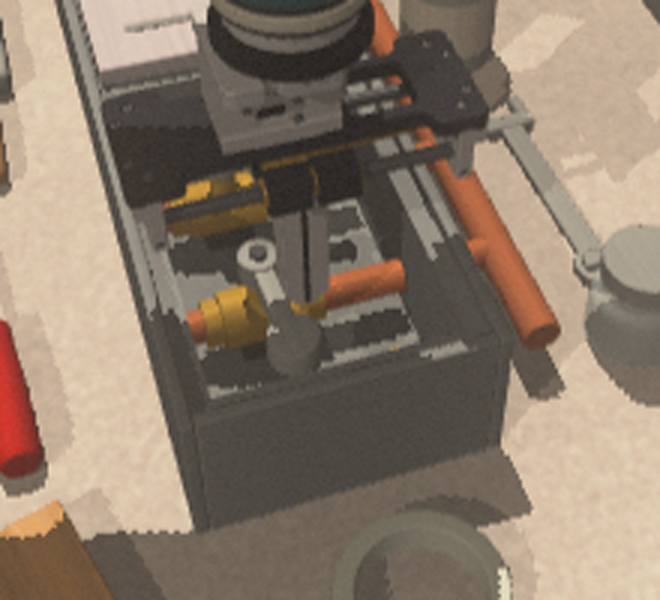

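Run:
```python
from h import *
s=snap('side')
a=box(ray(s,286,284.5,.084));b=box(ray(s,200+293/3,200+326/3,.084));d=b-a
print(a,b,np.hypot(*d),np.arctan2(-d[1],d[0])); st()
```

```text
[-19.72569323 -28.43117851] [-15.41404545 -83.29570087] 55.033681691833564 1.4923703390137828
9.7 pos [ 0.5012 -0.1307  0.0732] rpy [ 3.1403 -0.0034  1.6056] box [ -1.3 -53.4] F [3.1 1.9 6.1] w 0.0003
```

>>> drive_tool --series '[[[0,0,0,0,0,-0.2,0],[0,0,0,0,-0.2,-0.2,0],[0,0,0,0,-0.35,-0.2,0],[0,0,0,0,-0.5,-0.2,0],[0,0,0,0,-0.6,-0.2,0],[0,0,0,0,-0.6,-0.2,0]]]'

```text
time: 10.3
tool_pos: [0.4971, -0.1316, 0.0758]
ee_rot: [3.135, -0.002, 1.605]
wrist_force: [7.3, -0.3, 1.5]
width: 0.0006
```

Run:
```python
from h import *
st(); s=snap('side'); cv2.imwrite('pics/side8.png',cv2.resize(s['img'][200:400,200:420],None,fx=3,fy=3,interpolation=2))
```

```text
10.3 pos [ 0.4971 -0.1316  0.0758] rpy [ 3.1353e+00 -1.8000e-03  1.6054e+00] box [ -5.4 -54.2] F [ 7.3 -0.3  1.5] w 0.0006
```

View pics/side8.png

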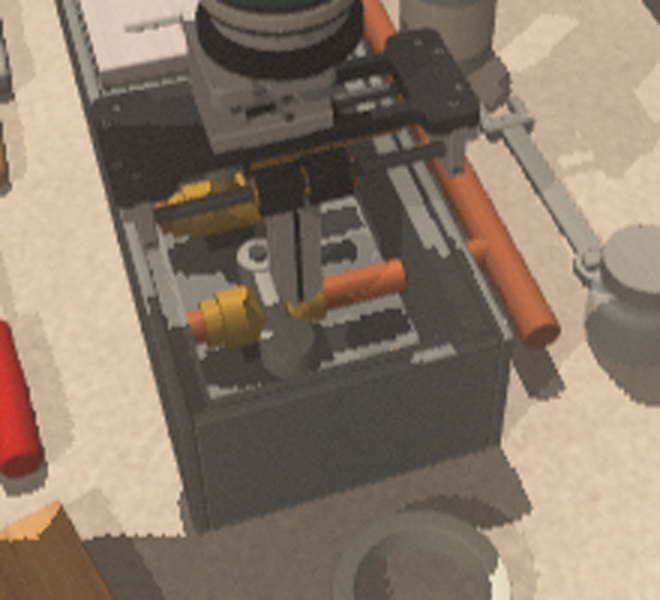

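>>> drive_tool --series '[[[0,0,0,0,-0.3,0,0],[0,0,0,0,-0.5,0,0],[0,0,0,0,-0.7,0,0],[0,0,0,0,-0.7,0,0]]]'

```text
time: 10.75
tool_pos: [0.4948, -0.1322, 0.0779]
ee_rot: [3.123, -0.0, 1.605]
wrist_force: [10.9, 1.1, 2.2]
width: 0.0004
```

Run:
```python
from h import *
st()
```

```text
10.75 pos [ 0.4948 -0.1322  0.0779] rpy [ 3.1233e+00 -1.0000e-04  1.6053e+00] box [ -7.7 -54.7] F [10.9  1.1  2.2] w 0.0004
```

>>> drive_tool --series '[[[0,0,0,0.1,0.6,0,0],[0,0,0,0.1,1.2,0,0],[0,0,0,0.1,1.5,0,0],[0,0,0,0.1,1.5,-2,0],[0,0,0,0.1,1.5,-5,0],[0,0,0,0.1,1.5,-9,0],[0,0,0,0.1,-2,-12,0],[0,0,0,0,-6,-12,0],[0,0,0,0,-10,-12,0],[0,0,0,0,-14,-12,0],[0,0,0,0,-18,-12,0],[0,0,0,0,-18,-12,0]]]'

```text
time: 11.95
tool_pos: [0.3091, -0.1381, 0.1939]
ee_rot: [3.126, -0.0, 1.602]
wrist_force: [1.0, 0.3, -0.2]
width: 0.0003
```

Run:
```python
from h import *
st(); s=snap('top','top9.png'); snap('side','side9.png')
```

```text
11.95 pos [ 0.3091 -0.1381  0.1939] rpy [ 3.1258e+00 -1.0000e-04  1.6022e+00] box [-193.5  -54.2] F [ 1.   0.3 -0.2] w 0.0003
```

View pics/top9.png

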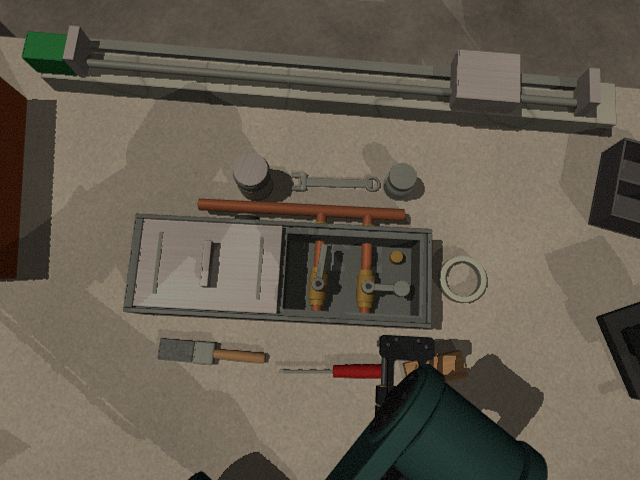

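View pics/side9.png

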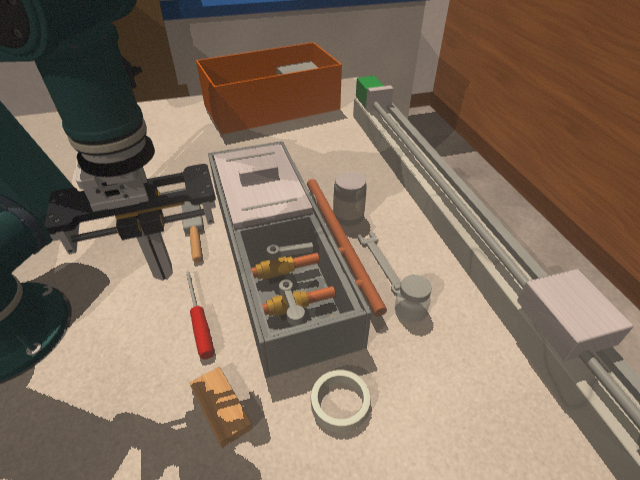

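Run:
```python
from h import *
s=snap('top'); im=s['img']
x0,y0=270,210
z=cv2.resize(im[y0:y0+130,x0:x0+165],None,fx=4.5,fy=4.5,interpolation=2); cv2.imwrite('pics/z10.png',z)
v,u=np.mgrid[0:480,0:640]; d=s['depth']
W=(np.stack([(u-s['cx'])/s['f']*d,(v-s['cy'])/s['f']*d,d],-1)-s['t'])@s['R']
B=np.stack([(W[...,:2]-O)@BX,(W[...,:2]-O)@BY,W[...,2]],-1)*1000
def near(bx,by,r,lo,hi): 
    m=(np.hypot(B[...,0]-bx,B[...,1]-by)<r)&(B[...,2]>lo)&(B[...,2]<hi); return m
m=near(-20,-30,90,76,90)&(B[...,1]<0); 
p=B[m]; rr=np.hypot(p[:,0]+20,p[:,1]+30); q=p[rr>48]; print('disc pts',len(q),q.mean(0),q.min(0),q.max(0))
m=near(-20,60,90,76,88)&(B[...,1]>10)&(B[...,1]<110); p=B[m]; rr=np.hypot(p[:,0]+20,p[:,1]-60); q=p[(rr>30)&(rr<76)&(abs(p[:,0])<60)]; print('plain',len(q),q.mean(0))
m=(abs(B[...,0])<78)&(B[...,1]>100)&(B[...,1]<385)&(B[...,2]>100)&(B[...,2]<108); 
for k in(-55,0,55):
  e=B[m&(abs(B[...,0]-k)<10)]; print(k,np.percentile(e[:,1],[.5,99.5]),np.median(e[:,2]), [np.median(e[abs(e[:,1]-c)<15][:,2]).round(1) for c in(145,360)])
lug=B[(abs(B[...,0])<60)&(B[...,1]>150)&(B[...,2]>124)&(B[...,2]<140)]; print('lug',lug.mean(0),len(lug))
```

```text
disc pts 476 [-39.52143627 -67.0933766   85.76197071] [ -87.52504267 -119.85476284   76.04845866] [69.66663413 -1.05397251 89.95345121]
plain 160 [31.43876706 54.1481944  81.26570731]
-55 [129.45091898 377.7296096 ] 103.52685920790792 [np.float64(103.8), np.float64(103.5)]
0 [129.31416996 379.66908275] 103.52423951993417 [np.float64(103.4), np.float64(103.5)]
55 [129.55778002 382.48483208] 103.51584153434123 [np.float64(103.4), np.float64(103.5)]
lug [1.83061187e-01 2.52748643e+02 1.29121736e+02] 398
```

View pics/z10.png

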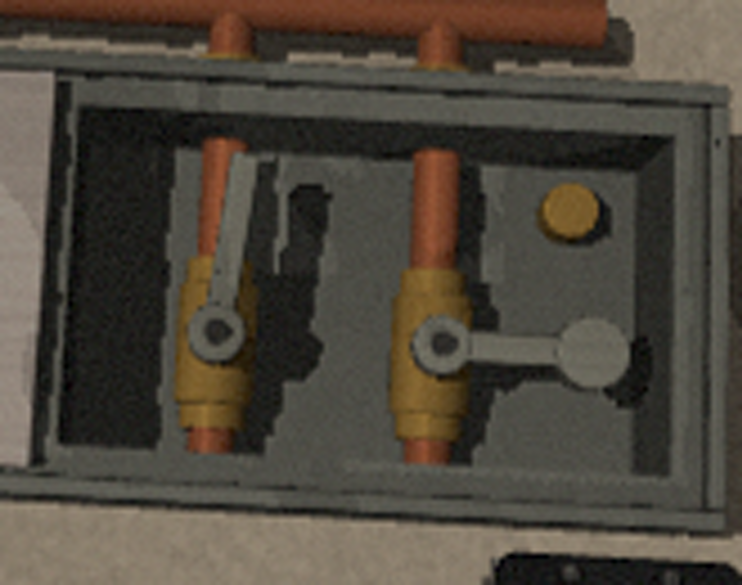

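Run:
```python
from h import *
s=snap('top')
q=lambda x,y,z=.084:box(ray(s,270+x/4.5,210+y/4.5,z))
for A,B in(((441,344),(593,353)),((216,331),(243,190))):
    a,b=q(*A),q(*B);d=b-a;print(a.round(1),b.round(1),np.hypot(*d),np.arctan2(-d[1],d[0]))
# rail direction check
a,b=q(80,103,.09),q(675,130,.09);print(a,b)
```

```text
[-20.1 -29.9] [-20.5 -90.2] 60.316200224746304 1.5772253542678933
[-19.7  59.5] [37.6 51.6] 57.79334889479638 0.136575162108703
[ 68.51173275 118.95736814] [  70.18759808 -120.47540047]
```

Run:
```python
from h import *
a=cv2.imread('pics/side3.png')[225:325,235:345];b=cv2.imread('pics/side9.png')[225:325,235:345]
c=cv2.imread('pics/top4.png')[220:310,280:380];d=cv2.imread('pics/top9.png')[220:310,280:380]
A=np.hstack([cv2.resize(x,(380,290),interpolation=2) for x in(a,b)]);B=np.hstack([cv2.resize(x,(380,290),interpolation=2) for x in(c,d)])
cv2.imwrite('pics/cmp.png',cv2.convertScaleAbs(np.vstack([A,B]),alpha=1.6))
```

```text
(no output)
```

View pics/cmp.png

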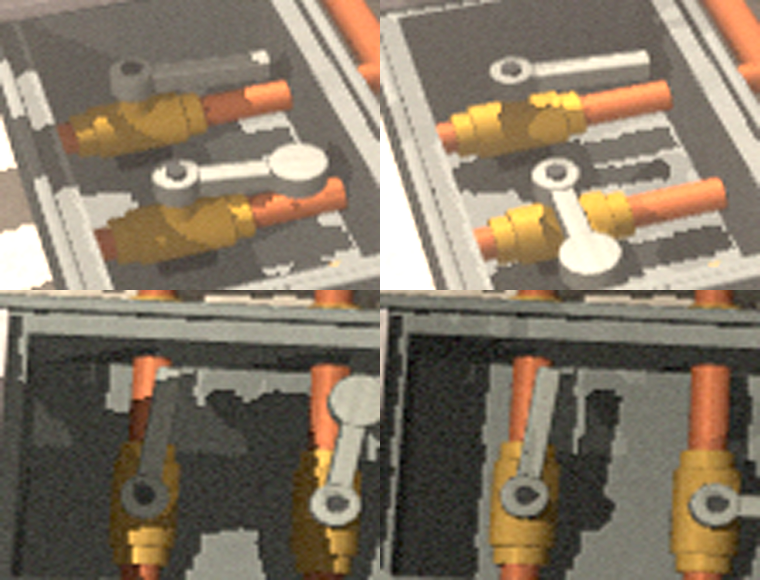

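Run:
```python
from h import *
st(); print(robot.close_job())
```

```text
12.15 pos [ 0.3132 -0.1386  0.1944] rpy [ 3.1239e+00 -6.0000e-04  1.6056e+00] box [-189.4  -54.7] F [-0.3  0.4  0.8] w 0.0005
the job is handed in; nothing more can be done
None
```

The cover is off the well and the marked valve is fully shut. I handed the job in at 12.2 s with the arm clear of everything.

- **Cover:** I pushed it by its lug along the rails. It now lies flat on the deck (top face at z about 103.5 mm throughout), centred at y about +252.7 mm. Its rear edge is at about +128 mm, past the well edge at +120 mm, and it sits about 2 mm short of the end stop.
- **Marked valve:** I pushed the handle by its bar until it stopped against resistance of about 11 N. The last top view gives 1.577 rad, against 1.571 for fully shut, with the disc 60.3 mm from the axis.
- **Other things:** In the last pictures the plug and the items around the box look undisturbed.
- **Check that disagreed:** My early reading of the plain handle, taken by eye from a shadowed picture, gave about 0.19 rad. The last reading was 0.14 rad. The side views before and after look the same and the fingers never came near that handle, so I take the difference to be reading error.
- **Upward force:** I saw about 6 N at the fingertip near the end of the valve push. I raised the tool 2 mm and it dropped to about 2 N.

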